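Check the temperature of the flat block in a drawer incubator

ROBOT

A 6-joint arm with a two-finger parallel gripper is mounted at the origin on a cart in front of the work surface, level with it; the furniture and walls round the work are solid. World frame = base frame: x ahead of the robot, y to its left, z up, the work surface at z = 0. Lengths are in mm, angles in rad, forces in N, time in s.
With the tool pointing down it reaches from about 350 to 775 mm from the base axis. Payload 7.3 kg.
Tool frame: the origin (TCP) lies between the finger pads, 19 mm behind the fingertips; this is the grasp point; z points along the fingers, y is the line along which they close (so a half turn about z gives the same grasp; the last joint's range is limited). The gripper opens to 92 mm and grips with 3 to 60 N. Pads are 19 mm wide; open, the fingers measure 130 mm over their backs; the gripper's body (75 mm by 190 mm) begins 47 mm behind the grasp point.
Start: joints at [-1.39, 0.342, 1.524, -0, 1.275, -0.146], TCP at [168.555, -497.225, 245.541] pointing down, gripper open.
Joint ranges: [-2.53, 2.53], [-0.77, 2.02], [0.04, 2.7], [-1, 4.14], [0.28, 2.66], [-3.11, 3.11]. Speed limits (rad/s): [2.57, 2.57, 3.14, 3.14, 3.14, 3.14].

INTERFACE

Orientations are given as a 3x3 rotation matrix whose columns are the frame's x, y, z axes.
In Python, from rig import ctrl gives the robot as it stands.
- The arm moves only by the tool arm_command, never from a script. Its argument "commands" is text: rows parted by semicolons, each of 7 numbers parted by spaces: the opening, from 0 (shut) to 1 (fully open), then the shift along the tool's x, y, z each as a share of 500 mm, from -1 to 1, then the turn, a rotation vector about the tool's x, y, z each as a share of pi/2 rad, from -1 to 1. In form: gripper dx dy dz rx ry rz; .... A call has 1 to 8 rows; each row is the pose to reach, as a shift and turn from the pose commanded when the call began, along the tool's axes at that moment; what a row does not reach only later rows make up. A row lasts 1/8 s, in which the tool goes at most 62.5 mm and 10.7 degrees, less where a joint would pass 70% of its speed; a pose out of reach is approached as far as the arm can. A call with a number of a shift or a turn outside -1 to 1 is refused whole. A call with a gripper value outside its range is refused whole. The fingers move at their own pace and stop on an object; the grip force is fixed at half the most. Time passes only in rows, so rows that repeat a pose let the fingers close. It gives the time, the measured TCP pose, the force, the opening and the grip force at its end, in the units of the state.
- ctrl.get_obs(): the state, without advancing time (a new reading comes with each control period).
- ctrl.camera(name): name is "scene" or "side" or "wrist"; returns (picture, depth): 480x640x3 uint8, blue, green, red; 480x640 float32, mm along the optical axis (not along the pixel's ray), 0 where there is no reading.
- ctrl.camera_model(name): a dict with "fx", "fy", "cx", "cy" (pixels), "k1" (the pictures are not rectified: a ray, as slopes to the right and down, at radius r is drawn at 1 + k1 r^2 times it, then the intrinsics apply), "R" (3x3) and "t" (3): a world point X has camera coordinates R X + t. Camera axes: x right, y down, z forward; pixel columns grow to the right and rows downward; lengths in mm; the calibration is good to about 2 mm. A picture is of the moment at which its call begins: read the wrist's pose just before it. camera_model takes no time and is no camera call; for the wrist camera it gives the pose at the moment of the call.
- ctrl.finish_job(): hands the job in; it is judged then, once.
The state is a dict: "t": time; "joint_pos": joint angles; "joint_velocities": joint speeds; "tau": joint torques, N m; "tcp_pos": TCP position; "ee_rot": TCP orientation; "contact_force": force on the tool from outside, world axes, zero at the start; "torque": the same for the moment, N m; "width": finger opening in mm; "grip_force": force on a finger pad.
Only numpy, scipy, OpenCV 4.12 (cv2) and the standard library are available. Lean on these libraries where they do the work, as an engineer would, in place of code of your own. Each camera call takes 0.05 s, during which the arm holds its last target. There are 200 camera calls.

TASK

Check the flat block of the dry-block incubator: pull the incubator's drawer out to its stop, then take the pocket thermometer out of its stand. Hold it upright with the face of its sprung measuring head inside the ring engraved on the flat block, pressed lightly so that the head is pushed in about half-way and is never driven fully home. Finish still holding it there, gripped in the gripper with the drawer at its stop; do not put it down, and leave the beaker, the reagent trough and the petri dish where they stand.

Things in the scene. Friction and masses are not known exactly. Their poses are not given: they have to be found in the camera images.
- incubator: White bench incubator, a low fixed box 190 mm deep, 260 wide, 115 high. Origin at bench level below the middle of its front face; x points to its back (away from the robot at yaw 0), y to the left seen from the robot, z up. The drawer comes out along -x; its front panel, 14 mm thick, stands before the face, top edge 85 mm above the bench. It holds three aluminium blocks side by side.
- drawer (a joint): How far the drawer is out, m: 0 shut, 0.150 at its stop. It slides with about 3 N friction and stays where it is left.
- drawer_handle (a point): Middle of the drawer's bow handle: a level round steel bar 10 mm thick and about 92 mm long in the straight part, along the incubator's y, 68 mm above the bench, 45 mm in front of the drawer's front panel (40 mm free gap behind it), open above; it can be pinched from above. Axes as the incubator's.
- flat_block: The block with a plain flat top: no wells, only one engraved ring in the middle. 101 (x) x 69 (y) x 40 mm high, loose in its bay of the drawer, top 66 mm above the bench. Which of the three bays (pitch 75 mm along y) it is in varies. The open drawer shows it completely. Origin at the centre of its underside, z up.
- test_spot (a point): Centre of the engraved ring on the flat block's top, 40 mm above the block's underside. The ring is 22 mm inside and 26 mm outside diameter, z up. It moves out with the drawer.
- well_block_1: Aluminium block of the same size as the flat one, with six wells 17 mm wide, in another bay of the drawer. Origin at the centre of its underside.
- well_block_2: Aluminium block of the same size as the flat one, with twelve wells 12 mm wide, in another bay of the drawer. Origin at the centre of its underside.
- thermometer: Pocket surface thermometer, 136 mm long, 0.13 kg, upright in its stand. Origin on its axis at the underside of its round flange (30 mm wide, 5 thick), which rests on the stand's rim, 60 mm above the bench; z along the axis, up. Grey handle 26 (x) x 20 mm (y), 5 to 90 mm above the origin, dark window on its -x face. Below, a thin stem ends in the sprung head, its flat face 46 mm below the origin.
- thermometer_grip (a point): Point on the thermometer's axis 55 mm above its origin, a good height for the TCP with the gripper pointing down, closing along the thermometer's y (20 mm thick). Axes as the thermometer's.
- sensor_head (a joint): How far the sprung head is pushed into the thermometer, m: 0 free, 0.010 fully home. It needs about 2 N to begin to move, 6 N half-way and 10 N at fully home.
- head_face (a point): Centre of the measuring head's flat face, 11 mm in diameter, 46 mm below the thermometer's origin while the head is free. z along the thermometer's axis.
- stand: White round bench stand, fixed, 60 mm high: foot 70 mm and top 35 mm in diameter, with an upright bore 16 mm wide and 55 mm deep that holds the thermometer's stem, so lift it straight up by 50 mm or more. It stands left or right of the incubator's drawer. Origin at the centre of its underside.
- beaker: Clear beaker, 65 mm diameter, 77 mm high, on the other side of the drawer from the stand; leave it alone. Origin at the centre of its underside.
- reservoir: Empty clear plastic reagent trough, 53 x 108 mm, 27 mm high, on the bench left of the incubator; leave it alone. Origin at the centre of its underside.
- petri_dish: Clear petri dish, 59 mm diameter, 15 mm high, on the bench in front; leave it alone. Origin at the centre of its underside.
There are look-alikes about, which are no part of the job. There is more than one size of the thermometer; the job needs the middle-sized.

How it is judged:
By the outcome, as a careful person would: the job done as asked, in the order asked, and still so for the second after the job is handed in, while the arm keeps its last pose, push and grip.
It also fails if it takes over 51 s, if anything falls off the work surface, if the arm or the gripper's body presses on something with over 40 N, if the wrist force passes 120 N, or if a joint passes its speed limit or range.

## Working session

There is one attempt and no reset: what is moved stays moved. The work goes in short steps, Python scripts to look and compute and a tool call to move; the robot and the scene stay as the last step left them, time stands still between calls to the robot, and variables do not carry over. Pictures are saved under pics/ and viewed, at most 10 in all, crops included, and the job is handed in when it is done.

Besides the shell and the picture viewer there is one more tool, called after "Emit:" in YAML: its name, and indented under it one key for each argument. arm_command: Moves the arm, as the interface text tells. Shift numbers are shares of 500 mm and turn numbers shares of pi/2 rad, none past 1 either way. Its arguments: {"type":"object","properties":{"commands":{"type":"string"}},"required":["commands"]}

```bash
mkdir -p pics; ls; cat > h.py <<'E'
import numpy as np, cv2, pickle
from rig import ctrl
def snap(name,tag):
    m=ctrl.camera_model(name); p,d=ctrl.camera(name)
    cv2.imwrite(f'pics/{tag}.png',p); pickle.dump((m,p,d),open(f'{tag}.pkl','wb')); return m,p,d
def load(tag): return pickle.load(open(f'{tag}.pkl','rb'))
def ray(m,u,v):
    K=np.array([[m['fx'],0,m['cx']],[0,m['fy'],m['cy']],[0,0,1.]])
    s=cv2.undistortPoints(np.array([[[u,v]]],float),K,np.array([m['k1'],0,0,0.]))[0,0]
    R=np.array(m['R']);t=np.array(m['t'])
    return -R.T@t, R.T@np.array([s[0],s[1],1.])
def onz(m,u,v,z):
    c,d=ray(m,u,v); return c+d*(z-c[2])/d[2]
def dep(m,d,u,v):
    c,r=ray(m,u,v); return c+r*d[int(round(v)),int(round(u))]
def tri(m1,p1,m2,p2):
    c1,d1=ray(m1,*p1);c2,d2=ray(m2,*p2)
    s=np.linalg.lstsq(np.c_[d1,-d2],c2-c1,rcond=None)[0]
    a=c1+s[0]*d1;b=c2+s[1]*d2; return (a+b)/2,np.linalg.norm(a-b)
def cloud(m,d):
    v,u=np.mgrid[:480,:640]; K=np.array([[m['fx'],0,m['cx']],[0,m['fy'],m['cy']],[0,0,1.]])
    s=cv2.undistortPoints(np.stack([u,v],-1).reshape(-1,1,2).astype(float),K,np.array([m['k1'],0,0,0.])).reshape(480,640,2)
    P=np.dstack([s,np.ones((480,640))])*d[...,None]
    return (P-np.array(m['t']))@np.array(m['R'])
def proj(m,X):
    c=np.array(m['R'])@X+np.array(m['t']); s=c[:2]/c[2]; f=1+m['k1']*(s@s)
    return m['fx']*s[0]*f+m['cx'],m['fy']*s[1]*f+m['cy']
E
python3 - <<'E'
from h import *
for n in('scene','side'):
    m,p,d=snap(n,n+'0'); print(n,-np.array(m['R']).T@m['t'],m['fx'],m['k1'],(d>0).mean())
o=ctrl.get_obs(); print(o['t'],o['tcp_pos'],o['ee_rot'],o['width'],o['contact_force'])
E
```

```text
pics
scene [-169.02024767  533.67434231  640.8883197 ] 528.4031422490024 0.011543844429682678 0.9960709635416667
side [ 550.19814799 1056.45862117  783.68619652] 524.4850998801948 -0.10543814364384105 0.99603515625
0.1 [ 168.5016449  -496.86749755  244.91519988] [[ 9.47056936e-01  3.21065559e-01 -2.58495039e-04]
 [ 3.21065605e-01 -9.47055979e-01  1.35991537e-03]
 [ 1.91812716e-04 -1.37091115e-03 -9.99999042e-01]] 92.0859009117471 [-0.68567568  0.83878422 -0.17866943]
```

View pics/scene0.png

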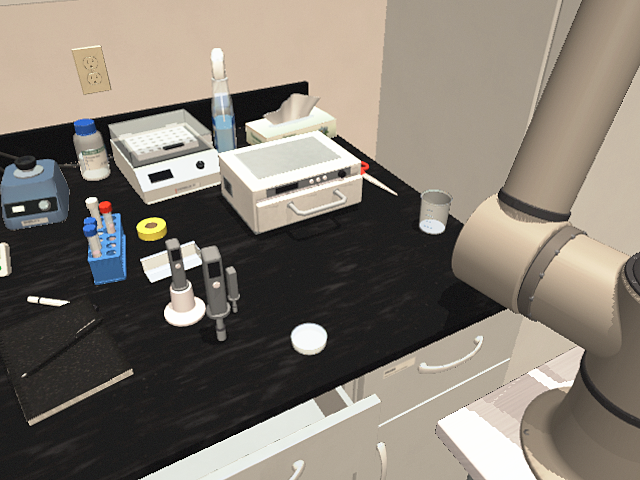

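View pics/side0.png

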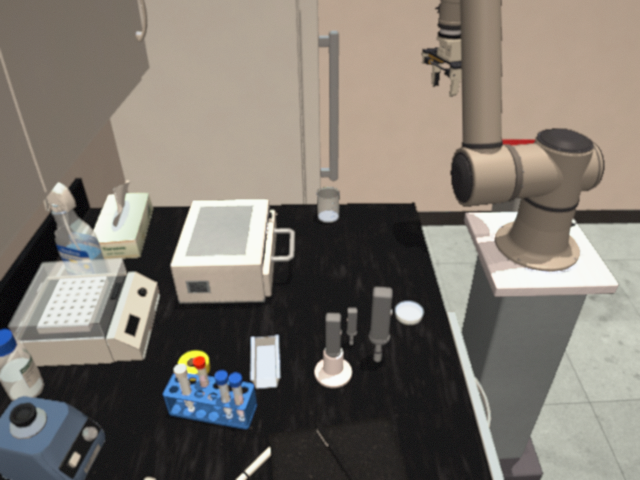

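The pictures show the incubator at scene (290,180), handle (318,205), the stand with a thermometer at (185,300), and big and small look-alikes at (215,290) and (232,285). In the side view, the handle is at (285,245), the stand at (333,372) and the beaker at (328,205).

```bash
python3 - <<'E'
from h import *
S=load('scene0');D=load('side0')
cs=cloud(S[0],S[2]);cd=cloud(D[0],D[2])
def p(n,c,u,v): print(n,(u,v),c[v,u].round(0))
for n,u,v in [('top stand th',177,243),('th body',179,265),('stand rim',181,290),('big top',210,250),('small top',231,268),('inc top front L',234,185),('front mid',290,205),('handle',318,209),('beaker',434,195),('trough',170,262),('dish',309,338),('bench',300,280)]: p(n,cs,u,v)
print()
for n,u,v in [('top th',333,317),('th body',333,340),('rim',333,360),('big top',382,292),('small',352,310),('handle',291,245),('inc top',230,230),('bench',300,340)]: p(n,cd,u,v)
# tall grey points in stand/thermo area in both clouds
for c,lab,(x0,x1,y0,y1) in [(cs,'S',(150,250,225,350)),(cd,'D',(310,400,280,395))]:
    q=c[y0:y1,x0:x1].reshape(-1,3)
    for z0,z1 in[(8,20),(40,58),(60,66),(70,100),(100,130),(130,200)]:
        k=q[(q[:,2]>z0)&(q[:,2]<z1)]
        g=np.zeros((1000,1000),np.uint8); ij=(k[:,:2]+[0,500]).astype(int); ok=((ij>0)&(ij<999)).all(1); g[ij[ok,0],ij[ok,1]]=1
        n,l,st,ce=cv2.connectedComponentsWithStats(cv2.dilate(g,np.ones((5,5))))
        for i in range(1,n):
            if st[i,4]>60: print(lab,z0,z1,'x',st[i,1]+2,st[i,1]+st[i,3]-2,'y',st[i,0]-498,st[i,0]+st[i,2]-502, 'maxz',k[ok][l[ij[ok,0],ij[ok,1]]==i][:,2].max().round())
# incubator: top plane and front panel, handle
def rect(k): 
    r=cv2.minAreaRect(k[:,:2].astype(np.float32)); return np.round(r[0],1),np.round(r[1],1),round(r[2],2)
for c,lab in((cs,'S'),(cd,'D')):
    q=c.reshape(-1,3); k=q[(q[:,0]>450)&(q[:,0]<1000)&(abs(q[:,1])<350)]
    t=k[(k[:,2]>108)&(k[:,2]<122)]; 
    print(lab,len(t),t[:,2].mean() , rect(t), t.min(0).round(),t.max(0).round())
E
```

```text
top stand th (177, 243) [527. 394. 149.]
th body (179, 265) [516. 400. 114.]
stand rim (181, 290) [517. 403.  62.]
big top (210, 250) [449. 365. 175.]
small top (231, 268) [496. 321.  92.]
inc top front L (234, 185) [774. 206.  78.]
front mid (290, 205) [655. 133.  70.]
handle (318, 209) [613.  91.  71.]
beaker (434, 195) [ 557. -163.   61.]
trough (170, 262) [528. 410. 116.]
dish (309, 338) [361. 248.  14.]
bench (300, 280) [512. 186.  -1.]

top th (333, 317) [532. 400. 148.]
th body (333, 340) [532. 409. 100.]
rim (333, 360) [532. 417.  57.]
big top (382, 292) [445. 366. 174.]
small (352, 310) [493. 322.  90.]
handle (291, 245) [619.  85.  73.]
inc top (230, 230) [756.  82. 115.]
bench (300, 340) [596. 312.  -1.]
S 8 20 x 435 446 y 360 374 maxz 20.0
S 8 20 x 487 494 y 320 328 maxz 18.0
S 8 20 x 497 555 y 368 436 maxz 20.0
S 8 20 x 632 640 y 393 433 maxz 20.0
S 8 20 x 636 645 y 331 366 maxz 20.0
S 8 20 x 656 691 y 328 358 maxz 20.0
S 8 20 x 675 688 y 385 422 maxz 20.0
S 8 20 x 767 796 y 357 398 maxz 20.0
S 8 20 x 804 814 y 375 387 maxz 12.0
S 40 58 x 437 442 y 363 372 maxz 47.0
S 40
[... 659 characters left out ...]
 58 x 484 502 y 320 332 maxz 58.0
D 40 58 x 514 550 y 399 419 maxz 58.0
D 60 66 x 424 463 y 365 385 maxz 66.0
D 60 66 x 484 503 y 322 332 maxz 66.0
D 60 66 x 514 548 y 391 416 maxz 66.0
D 70 100 x 428 462 y 370 381 maxz 100.0
D 70 100 x 485 503 y 314 334 maxz 93.0
D 70 100 x 518 545 y 396 412 maxz 100.0
D 100 130 x 426 462 y 370 382 maxz 130.0
D 100 130 x 519 545 y 403 413 maxz 130.0
D 130 200 x 425 462 y 353 383 maxz 178.0
D 130 200 x 519 544 y 392 413 maxz 151.0
S 5545 113.32608117709945 (array([835.8, 147.4]), array([328.6, 403.9]), 0.16) [672. -55. 108.] [1000.  350.  119.]
D 6417 113.30033356897846 (array([835.9, 146.9]), array([408.6, 327.2]), 89.5) [671. -57. 108.] [1000.  350.  118.]
```

```bash
python3 - <<'E'
from h import *
S=load('scene0');D=load('side0')
def box(q,*b): 
    b=np.array(b).reshape(3,2); return q[((q>b[:,0])&(q<b[:,1])).all(1)]
for T,lab in((S,'S'),(D,'D')):
    q=cloud(T[0],T[2]).reshape(-1,3)
    t=box(q,640,900,-80,235,111,118)
    # front edge: min x per y bin
    for nm,kk in(('topfront',t),('panel',box(q,630,670,-80,235,30,82))):
        pts=[]
        for y in range(-45,200,10):
            k=kk[abs(kk[:,1]-y)<5]
            if len(k)>4: pts.append((y,np.percentile(k[:,0],5 if nm=='topfront' else 50)))
        pts=np.array(pts)
        if len(pts)>3: print(lab,nm,np.polyfit(pts[:,0],pts[:,1],1),pts[:,0].min(),pts[:,0].max())
    print('toprect',cv2.minAreaRect(t[:,:2].astype(np.float32)))
    h=box(q,585,640,-20,160,58,80); print('handle',len(h),h.mean(0),h.min(0),h.max(0))
    hb=h[h[:,0]<np.percentile(h[:,0],60)]; print(np.polyfit(hb[:,1],hb[:,0],1),np.median(hb,0))
    th=box(q,500,560,375,430,143,153); 
    print('th',len(th),cv2.minAreaRect(th[:,:2].astype(np.float32)),th.max(0)[2])
    th=box(q,500,560,375,430,70,140); print('thbody',cv2.minAreaRect(th[:,:2].astype(np.float32)))
    fl=box(q,495,565,365,440,4,12);print('foot',cv2.minEnclosingCircle(fl[:,:2].astype(np.float32)))
E
```

```text
S topfront [-8.8588958e-03  6.8466513e+02] -45.0 195.0
S panel [-9.99025105e-03  6.64553514e+02] -45.0 195.0
toprect ((769.9169921875, 75.78022766113281), (191.98695373535156, 260.1055908203125), 0.357636034488678)
handle 298 [619.22514848  80.06806246  68.71245628] [610.5420359   16.67691926  60.96218867] [639.5841365  135.54057044  74.34349582]
[-2.80597819e-03  6.15290427e+02] [615.16789007  78.9898076   68.23181728]
th 141 ((529.510498046875, 400.6179504394531), (19.55025863647461, 26.418128967285156), 85.5661392211914) 151.06939856314514
thbody ((525.2418212890625, 405.3673400878906), (28.881694793701172, 17.344558715820312), 44.67534255981445)
foot ((529.993408203125, 401.1554870605469), 35.67830276489258)
D topfront [-1.54320464e-02  6.90807166e+02] -45.0 195.0
D panel [-7.35508473e-03  6.63012189e+02] -45.0 195.0
toprect ((771.7202758789062, 76.17875671386719), (190.78921508789062, 263.7996826171875), 0.44229355454444885)
handle 181 [623.10979949  79.96239043  69.52201488] [613.72464775  12.48817901  61.66211744] [639.95952746 134.23687073  73.68434595]
[-6.07880377e-03  6.18852735e+02] [618.4552385   86.54930091  70.31966252]
th 135 ((531.47509765625, 402.34869384765625), (20.236698150634766, 24.43172264099121), 89.04927062988281) 151.11412957722814
thbody ((529.8946533203125, 406.95623779296875), (28.0655460357666, 12.900160789489746), 17.56780433654785)
foot ((532.8187255859375, 400.5140075683594), 36.017555236816406)
```

```bash
python3 - <<'E'
from h import *
a=cv2.resize(load('scene0')[1][130:250,210:370],(480,360),interpolation=cv2.INTER_CUBIC)
b=cv2.resize(load('scene0')[1][225:345,140:260],(320,320),interpolation=cv2.INTER_CUBIC)
c=np.zeros((360,800,3),np.uint8);c[:,:480]=a;c[:320,480:]=b;cv2.imwrite('pics/crop0.png',c)
E
```

```text
(no output)
```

View pics/crop0.png

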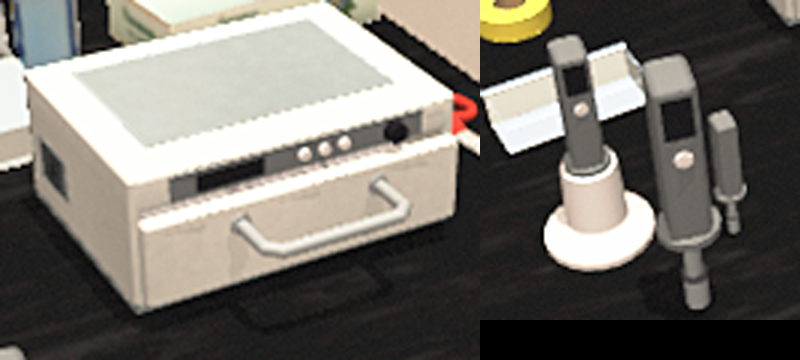

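The crop shows the drawer shut with its bow handle, and the stand holding the middle-sized thermometer (150 mm top, as required). The measurements agree with the text: handle about (618, 75.5, 68), thermometer about (530.5, 401.5).

```bash
cat >> h.py <<'E'
from scipy.spatial.transform import Rotation as Ro
def plan(*targets):
    o=ctrl.get_obs(); p=np.array(o['tcp_pos']);R=np.array(o['ee_rot'])
    print('t',round(o['t'],2),'tcp',p.round(1),'yaw',np.degrees(np.arctan2(R[1,0],R[0,0])).round(2),'tilt',np.degrees(np.arccos(-R[2,2])).round(2),'F',np.round(o['contact_force'],1),'w',round(o['width'],1),'g',round(o['grip_force'],1),'q',np.round(o['joint_pos'],2))
    for x,y,z,yaw in targets:
        c,s=np.cos(np.radians(yaw)),np.sin(np.radians(yaw))
        T=np.array([[c,s,0],[s,-c,0],[0,0,-1]])
        print((x,y,z,yaw),(R.T@(np.array([x,y,z])-p)/500).round(4),(Ro.from_matrix(R.T@T).as_rotvec()/(np.pi/2)).round(4))
E
python3 -c "
from h import *
plan((400,-200,230,90.5))"
```

```text
t 0.1 tcp [ 168.5 -496.9  244.9] yaw 18.73 tilt 0.08 F [-0.7  0.8 -0.2] w 92.1 g 0.0 q [-1.39  0.34  1.52 -0.    1.28 -0.15]
(400, -200, 230, 90.5) [ 0.6291 -0.4136  0.0305] [-7.000e-04 -7.000e-04 -7.975e-01]
```

Emit:
arm_command:
  commands: "0.33 0.63 -0.414 0.03 -0.0007 -0.0007 -0.7975;0.33 0.63 -0.414 0.03 -0.0007 -0.0007 -0.7975;0.33 0.63 -0.414 0.03 -0.0007 -0.0007 -0.7975;0.33 0.63 -0.414 0.03 -0.0007 -0.0007 -0.7975;0.33 0.63 -0.414 0.03 -0.0007 -0.0007 -0.7975;0.33 0.63 -0.414 0.03 -0.0007 -0.0007 -0.7975;0.33 0.63 -0.414 0.03 -0.0007 -0.0007 -0.7975;0.33 0.63 -0.414 0.03 -0.0007 -0.0007 -0.7975"

```text
t: 1.1
tcp_pos: [400.7, -199.3, 230.2]
ee_rot: [[-0.01, 1.0, -0.0], [1.0, 0.01, -0.001], [-0.001, -0.0, -1.0]]
contact_force: [-0.1, 0.3, -0.7]
width: 30.6
grip_force: 0.0
```

```bash
python3 -c "
from h import *
plan((618,75.5,180,90.5))"
```

```text
t 1.1 tcp [ 400.7 -199.3  230.2] yaw 90.55 tilt 0.07 F [-0.1  0.3 -0.7] w 30.6 g 0.0 q [-0.63  0.21  1.75 -0.    1.18 -0.64]
(618, 75.5, 180, 90.5) [0.5454 0.44   0.0997] [-0.0002  0.0008  0.0006]
```

Emit:
arm_command:
  commands: "0.33 0.545 0.44 0.1 0 0.0008 0.0006;0.33 0.545 0.44 0.1 0 0.0008 0.0006;0.33 0.545 0.44 0.1 0 0.0008 0.0006;0.33 0.545 0.44 0.1 0 0.0008 0.0006;0.33 0.545 0.44 0.1 0 0.0008 0.0006;0.33 0.545 0.44 0.1 0 0.0008 0.0006;0.33 0.545 0.44 0.1 0 0.0008 0.0006"

```text
t: 1.98
tcp_pos: [618.7, 75.2, 178.6]
ee_rot: [[-0.006, 1.0, -0.001], [1.0, 0.006, -0.0], [-0.0, -0.001, -1.0]]
contact_force: [0.4, 0.6, 1.0]
width: 30.2
grip_force: 0.0
```

```bash
python3 -c "
from h import *
plan((618,75.5,79,90.5))
m,p,d=snap('wrist','w1')
c=cloud(m,d).reshape(-1,3); print(-np.array(m['R']).T@m['t'])
h=c[(c[:,0]>590)&(c[:,0]<640)&(c[:,1]>20)&(c[:,1]<130)&(c[:,2]>55)&(c[:,2]<85)]
for y in range(25,130,20):
  k=h[abs(h[:,1]-y)<10]
  if len(k): print(y,len(k),k.min(0).round(1),k.max(0).round(1))
"
```

```text
t 1.98 tcp [618.7  75.2 178.6] yaw 90.37 tilt 0.07 F [0.4 0.6 1. ] w 30.2 g 0.0 q [-0.    0.58  1.33 -0.    1.24 -0.01]
(618, 75.5, 79, 90.5) [ 0.0006 -0.0012  0.1993] [-0.0008  0.     -0.0014]
[617.37629649 153.64378054 317.70396968]
25 377 [613.6  20.   66. ] [640.   34.8  74.9]
45 316 [613.6  35.1  67.9] [622.8  54.8  74.3]
65 330 [613.6  55.   68.4] [622.6  75.   74.8]
85 346 [613.5  75.   68.8] [622.3  94.8  74.3]
105 385 [612.7  95.   67.3] [622.1 115.   74.7]
125 508 [612.7 115.1  67.5] [639.8 130.   75.2]
```

View pics/w1.png

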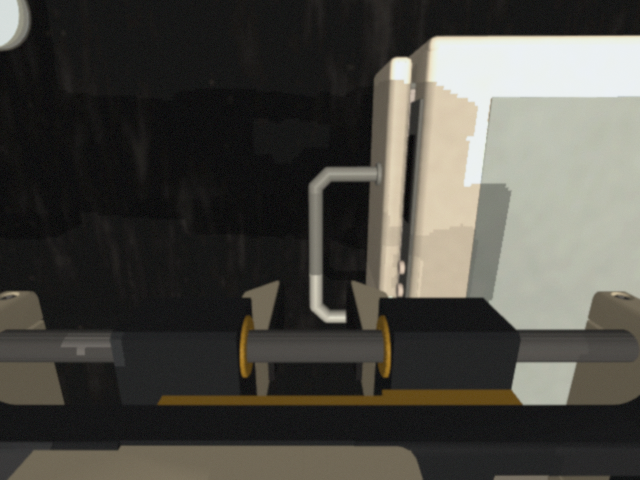

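The wrist view shows the bar at x≈316 px, midway between the fingertips (262 and 365); the bar is at x≈618 with its top at z≈74. Descending.

Emit:
arm_command:
  commands: "0.33 0.0006 -0.001 0.1 0 0 0;0.33 0.0006 -0.001 0.17 0 0 0;0.33 0.0006 -0.001 0.199 0 0 0;0.33 0.0006 -0.001 0.199 0 0 0;0 0.0006 -0.001 0.199 0 0 0;0 0.0006 -0.001 0.199 0 0 0;0 0.0006 -0.001 0.199 0 0 0;0 0.0006 -0.001 0.199 0 0 0"

```text
t: 3.02
tcp_pos: [618.5, 74.5, 82.0]
ee_rot: [[-0.008, 1.0, 0.003], [1.0, 0.008, -0.0], [-0.0, 0.003, -1.0]]
contact_force: [0.5, -1.3, 6.3]
width: 9.2
grip_force: 30.0
```

```bash
python3 -c "
from h import *
plan((466,74,79,90.5))"
```

```text
t 3.02 tcp [618.5  74.5  82. ] yaw 90.45 tilt 0.17 F [ 0.5 -1.3  6.3] w 9.2 g 30.0 q [-0.    0.68  1.44 -0.    1.02 -0.01]
(466, 74, 79, 90.5) [ 0.0014 -0.305   0.005 ] [ 0.0019  0.0003 -0.0005]
```

Emit:
arm_command:
  commands: "0 0 -0.03 0 0 0 0;0 0.0005 -0.08 0 0 0 0;0 0.001 -0.13 0 0 0 0;0 0.0015 -0.18 0 0 0 0;0 0.002 -0.23 0 0 0 0;0 0.002 -0.27 0 0 0 0;0 0.002 -0.29 0 0 0 0;0 0.002 -0.3 0 0 0 0"

```text
t: 4.03
tcp_pos: [469.0, 73.0, 82.0]
ee_rot: [[-0.009, 1.0, 0.005], [1.0, 0.009, -0.003], [-0.003, 0.005, -1.0]]
contact_force: [4.3, -8.4, 4.4]
width: 8.8
grip_force: 30.0
```

Emit:
arm_command:
  commands: "0 0 -0.004 0 0 0 0;0 0 -0.008 0 0 0 0;0 0 -0.012 0 0 0 0;0 0 -0.012 0 0 0 0"

```text
t: 4.53
tcp_pos: [468.7, 73.0, 82.1]
ee_rot: [[-0.008, 1.0, 0.016], [1.0, 0.008, -0.002], [-0.002, 0.016, -1.0]]
contact_force: [19.0, -7.9, -10.6]
width: 8.6
grip_force: 30.0
```

```bash
python3 -c "
from h import *
plan()"
```

```text
t 4.53 tcp [468.7  73.   82.1] yaw 90.45 tilt 0.94 F [ 19.   -7.9 -10.6] w 8.6 g 30.0 q [-0.01  0.45  1.88 -0.    0.79 -0.01]
```

Emit:
arm_command:
  commands: "0 0 0.01 0 0 0 0;0 0 0.01 0 0 0 0;0.33 0 0.01 0 0 0 0;0.33 0 0.01 0 0 0 0;0.33 0 0.01 0 0 0 0;0.33 0 0.01 -0.05 0 0 0;0.33 0 0.01 -0.15 0 0 0;0.33 0 0.01 -0.24 0 0 0"

```text
t: 5.52
tcp_pos: [466.2, 74.6, 201.8]
ee_rot: [[-0.008, 1.0, -0.001], [1.0, 0.008, -0.0], [-0.0, -0.001, -1.0]]
contact_force: [0.5, -0.5, -0.4]
width: 30.6
grip_force: 0.0
```

```bash
python3 - <<'E'
from h import *
plan((500,240,300,178),(530.5,401.5,260,178))
m,p,d=snap('wrist','w2')
snap('scene','scene1')
E
```

```text
t 5.53 tcp [466.2  74.6 201.8] yaw 90.46 tilt 0.03 F [ 0.5 -0.5 -0.4] w 30.6 g 0.0 q [-0.    0.29  1.73 -0.    1.12 -0.01]
(500, 240, 300, 178) [ 0.3302  0.0702 -0.1964] [-4.000e-04 -2.000e-04 -9.726e-01]
(530.5, 401.5, 260, 178) [ 0.6527  0.1339 -0.1165] [-4.000e-04 -2.000e-04 -9.726e-01]
```

View pics/scene1.png

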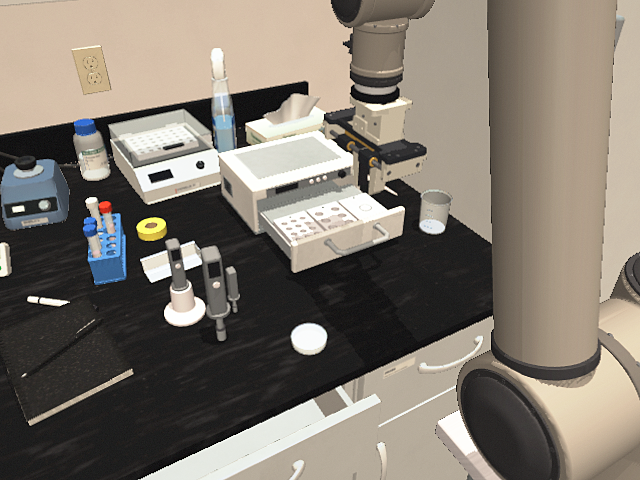

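The open drawer shows the flat block in the right-hand bay, with its ring near scene pixel (363,208).

```bash
python3 - <<'E'
from h import *
snap('side','side1')
X=np.array([568,0,66.])
o=[]
for t in('w2','scene1','side1'):
    m,p,d=load(t); u,v=proj(m,X); print(t,round(u),round(v))
    if 0<u<640 and 0<v<480:
        r=60 if t=='w2' else 35
        u0,v0=int(max(0,u-r)),int(max(0,v-r)); c=p[v0:v0+2*r,u0:u0+2*r]; print(u0,v0,c.shape)
        o.append(cv2.resize(c,(260,260),interpolation=cv2.INTER_CUBIC))
cv2.imwrite('pics/ring.png',np.hstack(o))
E
```

```text
w2 432 320
372 260 (120, 120, 3)
scene1 368 210
332 175 (70, 70, 3)
side1 314 226
278 191 (70, 70, 3)
```

View pics/ring.png

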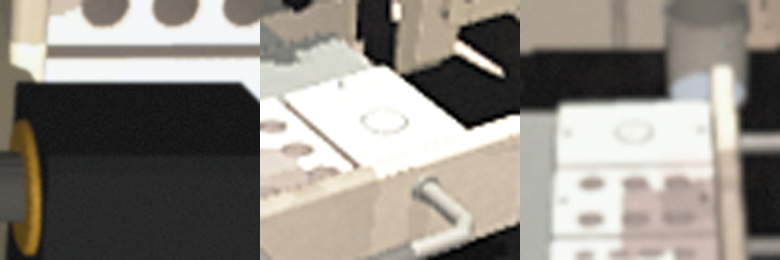

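Emit:
arm_command:
  commands: "0.6 0.15 0.03 -0.1 0 0 -0.1;0.6 0.25 0.05 -0.12 0 0 -0.2;0.6 0.35 0.07 -0.12 0 0 -0.33;0.6 0.45 0.09 -0.12 0 0 -0.45;0.6 0.55 0.11 -0.12 0 0 -0.57;0.6 0.62 0.13 -0.12 0 0 -0.69;0.6 0.652 0.134 -0.12 0 0 -0.81;0.6 0.652 0.134 -0.12 0 0 -0.9"

```text
t: 6.68
tcp_pos: [530.1, 402.3, 257.5]
ee_rot: [[-0.99, 0.141, -0.003], [0.141, 0.99, -0.002], [0.003, -0.003, -1.0]]
contact_force: [-0.4, -1.9, 0.3]
width: 54.8
grip_force: 0.0
```

```bash
python3 - <<'E'
from h import *
print(tri(load('scene1')[0],(365.3,207),load('side1')[0],(308.5,226)))
for t in ('scene1','side1'):
    m,p,d=load(t); q=cloud(m,d).reshape(-1,3)
    k=q[(q[:,0]>500)&(q[:,0]<640)&(q[:,1]>-60)&(q[:,1]<45)&(q[:,2]>62)&(q[:,2]<71)]
    print(t,len(k),k[:,2].mean(),k.min(0),k.max(0))
    print(onz(m,*((365.3,207) if t[1]=='c' else (308.5,226)),66))
plan((530.5,401.5,190,178))
E
```

```text
(array([580.41355177,  -1.96617809,  66.01643413]), np.float64(0.0390307322820416))
scene1 905 64.69385525490055 [500.41162804 -52.76132177  62.0304052 ] [632.05396478  44.85666167  70.97136435]
[580.46007919  -2.00674612  66.        ]
side1 718 64.26603564468321 [502.02720695 -51.66813978  62.00699004] [631.80652362  44.98758077  70.82572701]
[580.40903415  -1.95659844  66.        ]
t 6.67 tcp [530.1 402.3 257.5] yaw 171.88 tilt 0.23 F [-0.4 -1.9  0.3] w 54.8 g 0.0 q [ 0.53  0.61  1.06 -0.    1.48 -0.9 ]
(530.5, 401.5, 190, 178) [-0.0014 -0.0011  0.1349] [-0.0015 -0.0021 -0.0679]
```

Emit:
arm_command:
  commands: "0.6 0 0 0 0 -0.002 -0.068;0.6 0 0 0 0 -0.002 -0.068"

```text
t: 6.92
tcp_pos: [530.4, 400.8, 258.5]
ee_rot: [[-0.999, 0.043, 0.0], [0.043, 0.999, -0.002], [-0.001, -0.002, -1.0]]
contact_force: [-0.0, 0.8, 0.4]
width: 54.9
grip_force: 0.0
```

```bash
python3 - <<'E'
from h import *
m,p,d=snap('wrist','w3'); q=cloud(m,d).reshape(-1,3)
k=q[(q[:,0]>500)&(q[:,0]<560)&(q[:,1]>380)&(q[:,1]<425)]
for a,b in((146,153),(70,140)):
    t=k[(k[:,2]>a)&(k[:,2]<b)]
    if len(t)>5: print(len(t),t[:,2].max(),cv2.minAreaRect(t[:,:2].astype(np.float32)))
for z in (80,100,120,140):
    t=k[abs(k[:,2]-z)<8]; 
    if len(t): print(z,t.min(0).round(1),t.max(0).round(1), np.polyfit(t[:,1],t[:,0],1))
plan((530.5,401.5,116,178))
E
```

```text
841 152.1353496334196 ((530.42578125, 399.84075927734375), (19.911529541015625, 25.058191299438477), 86.83428955078125)
409 139.73039223503835 ((518.973388671875, 400.4972229003906), (19.898880004882812, 5.419678688049316), 86.1330337524414)
80 [517.2 390.4  72.1] [521.  409.6  87.9] [3.47944414e-02 5.04314880e+02]
100 [517.3 390.9  92. ] [522.2 410.1 107.1] [8.98792127e-02 4.82334897e+02]
120 [516.3 390.8 112.1] [522.3 410.2 127.9] [6.46369659e-02 4.92086376e+02]
140 [516.7 389.4 132.2] [542.7 410.2 148. ] [-6.83590884e-02  5.49504753e+02]
t 6.97 tcp [530.6 400.8 258.9] yaw 177.45 tilt 0.12 F [-0.4  0.6 -0.6] w 55.0 g 0.0 q [ 0.53  0.6   1.06 -0.    1.48 -0.99]
(530.5, 401.5, 116, 178) [0.0006 0.0019 0.2858] [-0.0012  0.0007 -0.0062]
```

View pics/w3.png

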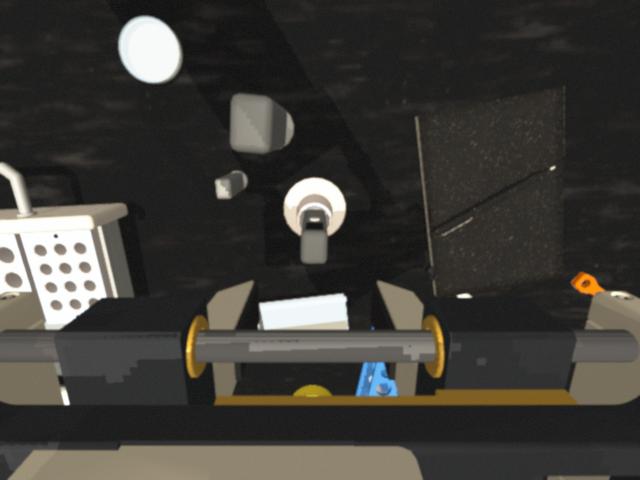

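The wrist view shows the thermometer at (315,235), midway between the fingers, at (530, 400.4) with yaw about -3.4°. The trough and look-alikes are clear of the fingers.

Emit:
arm_command:
  commands: "0.6 0.001 0 0.1 -0.0012 0.0007 0.0095;0.6 0.001 0 0.2 -0.0012 0.0007 0.0095;0.6 0.001 0 0.25 -0.0012 0.0007 0.0095;0.6 0.001 0 0.287 -0.0012 0.0007 0.0095;0.6 0.001 0 0.287 -0.0012 0.0007 0.0095;0 0.001 0 0.287 -0.0012 0.0007 0.0095;0 0.001 0 0.287 -0.0012 0.0007 0.0095;0 0.001 0 0.287 -0.0012 0.0007 0.0095"

```text
t: 7.98
tcp_pos: [531.3, 401.0, 117.9]
ee_rot: [[-0.998, 0.058, 0.004], [0.058, 0.998, 0.002], [-0.003, 0.002, -1.0]]
contact_force: [0.1, -0.4, 0.0]
width: 29.9
grip_force: 0.0
```

Emit:
arm_command:
  commands: "0 0 0 0 0 0 0;0 0 0 0 0 0 0;0 0 0 -0.02 0 0 0"

```text
t: 8.35
tcp_pos: [530.4, 400.5, 126.4]
ee_rot: [[-0.998, 0.057, 0.0], [0.057, 0.998, 0.0], [-0.0, 0.0, -1.0]]
contact_force: [0.2, 0.2, -1.1]
width: 20.1
grip_force: 30.0
```

```bash
python3 -c "
from h import *
plan((530,400.5,240,176.6))"
```

```text
t 8.35 tcp [530.4 400.5 126.4] yaw 176.71 tilt 0.03 F [ 0.2  0.2 -1.1] w 20.1 g 30.0 q [ 0.53  0.7   1.26  0.    1.19 -0.98]
(530, 400.5, 240, 176.6) [ 0.0007 -0.     -0.2272] [0.0002 0.0002 0.0012]
```

Emit:
arm_command:
  commands: "0 0.0007 0 -0.06 0 0 0;0 0.0007 0 -0.14 0 0 0;0 0.0007 0 -0.2 0 0 0;0 0.0007 0 -0.23 0 0 0;0 0.0007 0 -0.23 0 0 0"

```text
t: 8.98
tcp_pos: [530.5, 400.9, 242.8]
ee_rot: [[-0.998, 0.057, 0.004], [0.057, 0.998, 0.002], [-0.004, 0.002, -1.0]]
contact_force: [-0.6, -0.2, -2.2]
width: 19.7
grip_force: 30.0
```

```bash
python3 -c "
from h import *
plan((580.4,-2,220,180))"
```

```text
t 8.97 tcp [530.5 400.9 242.8] yaw 176.71 tilt 0.25 F [-0.6 -0.2 -2.2] w 19.7 g 30.0 q [ 0.53  0.61  1.1   0.    1.43 -0.98]
(580.4, -2, 220, 180) [-0.1456 -0.7988  0.0442] [ 0.0015  0.0023 -0.0366]
```

Emit:
arm_command:
  commands: "0 -0.01 -0.05 0 0.0015 0.002 0;0 -0.03 -0.15 0.01 0.0015 0.002 -0.005;0 -0.05 -0.25 0.02 0.0015 0.002 -0.01;0 -0.065 -0.35 0.03 0.0015 0.002 -0.015;0 -0.085 -0.45 0.04 0.0015 0.002 -0.02;0 -0.1 -0.55 0.044 0.0015 0.002 -0.03;0 -0.12 -0.65 0.044 0.0015 0.002 -0.035;0 -0.134 -0.74 0.044 0.0015 0.002 -0.0366"

```text
t: 9.98
tcp_pos: [575.3, 25.7, 217.8]
ee_rot: [[-1.0, 0.0, -0.004], [0.0, 1.0, -0.001], [0.004, -0.001, -1.0]]
contact_force: [0.6, 0.3, -1.1]
width: 19.7
grip_force: 30.0
```

Emit:
arm_command:
  commands: "0 -0.007 -0.03 0 0 0 0;0 -0.0116 -0.0588 0 0 0 0;0 -0.0116 -0.0588 0 0 0 0;0 -0.0116 -0.0588 0 0 0 0"

```text
t: 10.48
tcp_pos: [581.7, -0.7, 219.5]
ee_rot: [[-1.0, -0.001, -0.001], [-0.001, 1.0, -0.0], [0.001, -0.0, -1.0]]
contact_force: [1.1, 1.2, -0.6]
width: 19.9
grip_force: 30.0
```

```bash
python3 - <<'E'
from h import *
plan((580.4,-2,180,180))
for n in('scene','side','wrist'): snap(n,n+'2')
X=np.array([580.4,-2,66.]);o=[]
for t in('scene2','side2','wrist2'):
    m,p,d=load(t); u,v=proj(m,X); print(t,round(u,1),round(v,1),[tuple(np.round(proj(m,np.array([580.4,-2,z])),1)) for z in(115,165)])
    if t=='wrist2': c=p; u0=v0=0; c=cv2.resize(p,(347,260))
    else:
        u0,v0=int(u-25),int(v-40); c=cv2.resize(p[v0:v0+55,u0:u0+47],(222,260),interpolation=cv2.INTER_CUBIC); print(u0,v0)
    o.append(c)
cv2.imwrite('pics/over.png',np.hstack(o))
E
```

```text
t 10.47 tcp [581.7  -0.7 219.5] yaw -179.93 tilt 0.08 F [ 1.1  1.2 -0.6] w 19.9 g 30.0 q [-0.13  0.47  1.4  -0.    1.27 -1.7 ]
(580.4, -2, 180, 180) [ 0.0025 -0.0025  0.079 ] [-0.0003 -0.0008  0.0007]
scene2 365.3 207.0 [(np.float64(366.7), np.float64(186.2)), (np.float64(368.2), np.float64(163.8))]
340 167
side2 308.5 226.0 [(np.float64(308.0), np.float64(209.0)), (np.float64(307.4), np.float64(190.8))]
283 185
wrist2 313.1 230.0 [(np.float64(312.7), np.float64(247.4)), (np.float64(312.2), np.float64(273.2))]
```

View pics/over.png

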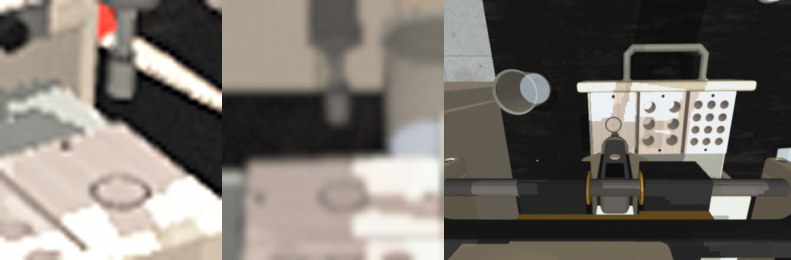

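The ring is where predicted in all three views (scene (365,207), wrist (312,229)), and the head hangs just over it. I'll come down to just above the block and compare again.

Emit:
arm_command:
  commands: "0 0.001 -0.001 0.03 0 0 0;0 0.0025 -0.0025 0.06 0 -0.0008 0;0 0.0025 -0.0025 0.085 0 -0.0008 0;0 0.0025 -0.0025 0.085 0 -0.0008 0;0 0.0025 -0.0025 0.085 0 -0.0008 0"

```text
t: 11.25
tcp_pos: [580.8, -3.3, 177.3]
ee_rot: [[-1.0, -0.0, 0.001], [-0.0, 1.0, -0.001], [-0.001, -0.001, -1.0]]
contact_force: [-0.2, -0.2, -1.4]
width: 20.2
grip_force: 30.0
```

```bash
python3 - <<'E'
from h import *
plan((580.4,-2,163,180))
for n in('scene','side','wrist'): snap(n,n+'3')
X=np.array([580.4,-2,66.]);o=[]
for t in('scene3','side3','wrist3'):
    m,p,d=load(t); u,v=proj(m,X); u0,v0=int(u)-16,int(v)-24; print(t,round(u,1),round(v,1),u0,v0)
    o.append(cv2.resize(p[v0:v0+40,u0:u0+32],(256,320),interpolation=cv2.INTER_CUBIC) if t!='wrist3' else cv2.resize(p[v0:v0+80,u0-16:u0+48],(256,320),interpolation=cv2.INTER_CUBIC))
cv2.imwrite('pics/over3.png',np.hstack(o))
E
```

```text
t 11.25 tcp [580.8  -3.3 177.3] yaw -180.0 tilt 0.07 F [-0.2 -0.2 -1.4] w 20.2 g 30.0 q [-0.14  0.5   1.47 -0.    1.17 -1.71]
(580.4, -2, 163, 180) [0.0009 0.0025 0.0287] [-0.0006  0.0006  0.    ]
scene3 365.3 207.0 349 183
side3 308.5 226.0 292 201
wrist3 316.2 245.1 300 221
```

View pics/over3.png

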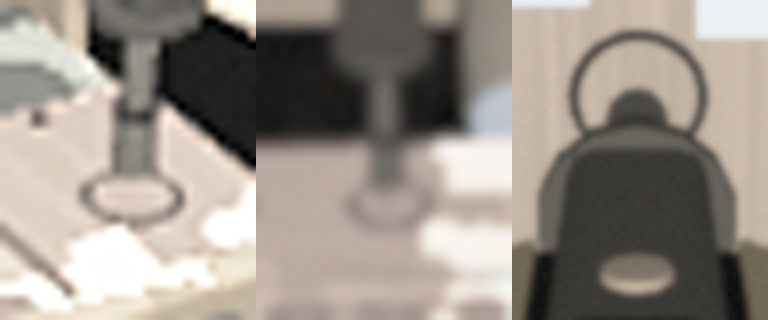

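Head and ring line up within about 1.5 mm: scene ring (132,196) with the head above at (133,172), wrist ring column 639 against head 637. Pressing down slowly now.

Emit:
arm_command:
  commands: "0 0.002 0 0.004 0 0 0;0 0.002 0 0.008 0 0 0;0 0.002 0 0.012 0 0 0;0 0.002 0 0.015 0 0 0;0 0.002 0 0.017 0 0 0;0 0.002 0 0.019 0 0 0;0 0.002 0 0.019 0 0 0"

```text
t: 12.28
tcp_pos: [579.6, -3.2, 167.9]
ee_rot: [[-1.0, -0.0, 0.001], [-0.0, 1.0, -0.001], [-0.001, -0.001, -1.0]]
contact_force: [-1.9, 0.6, 2.5]
width: 19.9
grip_force: 30.0
```

```bash
python3 -c "
from h import *
plan()"
```

```text
t 12.28 tcp [579.6  -3.2 167.9] yaw -179.99 tilt 0.06 F [-1.9  0.6  2.5] w 19.9 g 30.0 q [-0.14  0.51  1.48 -0.    1.15 -1.71]
```

Emit:
arm_command:
  commands: "0 0 0 0.002 0 0 0;0 0 0 0.004 0 0 0;0 0 0 0.004 0 0 0;0 0 0 0.004 0 0 0"

```text
t: 12.78
tcp_pos: [579.6, -3.2, 165.8]
ee_rot: [[-1.0, -0.0, 0.001], [-0.0, 1.0, -0.001], [-0.001, -0.001, -1.0]]
contact_force: [-0.8, -0.1, 5.0]
width: 19.8
grip_force: 30.0
```

```bash
cat > f.py <<'E'
from h import *
a=[]
for i in range(8):
    ctrl.camera('wrist'); o=ctrl.get_obs(); a.append(np.r_[o['contact_force'],o['tcp_pos']])
print(o['t'],np.mean(a,0).round(2),np.std(a,0).round(2))
E
python3 f.py
```

```text
13.175 [-1.4600e+00  6.0000e-02  3.9600e+00  5.7963e+02 -3.2000e+00  1.6574e+02] [0.52 0.34 0.29 0.01 0.02 0.04]
```

Emit:
arm_command:
  commands: "0 0 0 0.0012 0 0 0;0 0 0 0.0024 0 0 0;0 0 0 0.0024 0 0 0;0 0 0 0.0024 0 0 0"

```text
t: 13.68
tcp_pos: [579.6, -3.2, 164.5]
ee_rot: [[-1.0, -0.0, 0.001], [-0.0, 1.0, -0.001], [-0.001, -0.001, -1.0]]
contact_force: [-1.9, 0.3, 4.3]
width: 20.1
grip_force: 30.0
```

```bash
python3 f.py; python3 - <<'E'
from h import *
snap('scene','scene4');snap('side','side4');plan()
o=[]
for t,(u,v) in(('scene4',(365,200)),('side4',(308,220)),('scene3',(365,200))):
    p=load(t)[1];o.append(cv2.resize(p[v-20:v+20,u-16:u+16],(256,320),interpolation=cv2.INTER_CUBIC))
cv2.imwrite('pics/fin.png',np.hstack(o))
# drawer front panel check: handle x
for t in('scene1','scene4'):
    m,p,d=load(t);q=cloud(m,d).reshape(-1,3);k=q[(q[:,0]>440)&(q[:,0]<490)&(q[:,1]>40)&(q[:,1]<110)&(q[:,2]>58)&(q[:,2]<80)];print(t,len(k),np.median(k,0))
E
```

```text
14.075 [-1.2600e+00  3.7000e-01  5.1600e+00  5.7961e+02 -3.2000e+00  1.6450e+02] [0.73 0.29 0.37 0.01 0.02 0.02]
t 14.18 tcp [579.6  -3.2 164.5] yaw -179.99 tilt 0.06 F [-0.7  0.2  5. ] w 19.9 g 30.0 q [-0.14  0.51  1.49 -0.    1.14 -1.71]
scene1 185 [465.65189517  76.06343707  69.63977841]
scene4 185 [465.55993449  75.22835346  69.61087387]
```

View pics/fin.png

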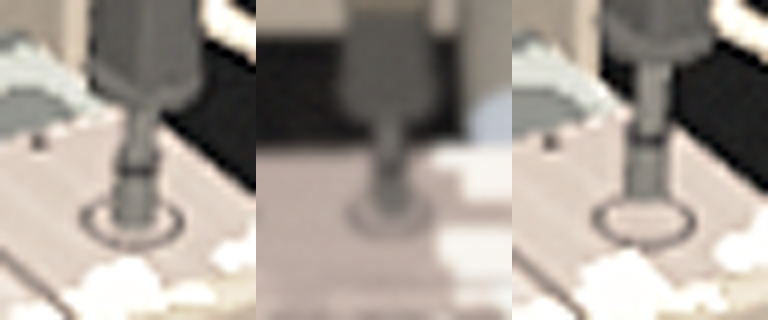

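The head's face sits inside the ring (scene ring centre (132,220), head bottom (133,228)). The spring force is about 6.5 N, roughly half-way, and the drawer hasn't moved from its stop. Handing in.

```bash
python3 -c "
from rig import ctrl
print(ctrl.finish_job())"
```

```text
the job is handed in; nothing more can be done
None
```

I handed the job in at about 14 s, with the drawer out at its stop and the middle-sized thermometer held upright in the gripper. Its head is inside the flat block's ring, 1–3 mm off centre (5.5 mm allowed), and pushed in about half-way: 4 mm judged by position, 5.6 mm by force (about 6.5 N).

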